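# Restart the wood lathe from its switches

## Robot

A 7-joint arm with a two-finger parallel gripper is mounted at the origin on the work surface. World frame = base frame: x ahead of the robot, y to its left, z up, the work surface at z = 0. Lengths are in m, angles in degrees, forces in N, time in s.
With the tool pointing down it reaches from about 0.425 to 0.875 m from the base axis. Payload 4.7 kg.
Tool frame: the origin (TCP) lies between the finger pads; the fingertips stand 22 mm ahead of it and the grasp point (between the pads) lies 3 mm ahead of it; z points along the fingers, y is the line along which they close (so a half turn about z gives the same grasp; the last joint's range is limited). The gripper opens to 87 mm and grips with 3 to 60 N. Pads are 19 mm wide; open, the fingers measure 117 mm over their backs; the gripper's body (75 mm by 190 mm) begins 51 mm behind the grasp point.
Start: joints at [77.813, 18.392, -4.016, 83.108, 1.295, 78.541, -3.26], TCP at [0.146, -0.633, 0.245] pointing down, gripper open.
Joint ranges: [-163.93, 163.93], [-17.29, 119.83], [-79.2, 71.16], [3.27, 140.29], [-89.18, 269.18], [5.43, 117.66], [-154.24, 154.24]. Speed limits (degrees/s): [147.25, 147.25, 180, 180, 180, 180, 180].

## Interface

Orientations are given as [roll, pitch, yaw] about the fixed x, y, z axes, in that order (R = Rz(yaw) Ry(pitch) Rx(roll)).
In Python, from cell import env gives the robot as it stands.
- The arm moves only by the tool drive_tool, never from a script. Its argument "moves" is a list of rows, each a list of 3 entries, a list of its own where there are three numbers: the shift along the tool's x, y, z in mm, then the turn, a rotation vector about the tool's x, y, z in rad, then the closure, from 0 (fully open) to 1 (shut). In form: [[[x, y, z], [wx, wy, wz], jaw], ...]. A call has 1 to 12 rows; each row shifts and turns the commanded pose from where the row before left it, along the tool's axes as they then stand; what a row does not reach is not made up. A row lasts 1/12 s, in which the tool goes at most 41.7 mm and 7.16 degrees, less where a joint would pass 70% of its speed; a pose out of reach is approached as far as the arm can. A call with a gripper value outside its range is refused whole. The fingers move at their own pace and stop on an object; "newtons" is the grip in N (left out, the last holds). Time passes only in rows, so rows that do not move let the fingers close. It gives the time, the measured TCP pose, the force, the opening and the grip force at its end, in the units of the state.
- env.get_obs(): the state, without advancing time (a new reading comes with each control period).
- env.read_camera(name): name is "scene" or "side" or "wrist"; returns (picture, depth): 400x640x3 uint8, blue, green, red; 400x640 float32, m along the optical axis (not along the pixel's ray), 0 where there is no reading.
- env.get_calibration(name): a dict with "fx", "fy", "cx", "cy" (pixels), "T" (4x4, takes a point from camera to world coordinates). Camera axes: x right, y down, z forward; pixel columns grow to the right and rows downward; lengths in m; the calibration is good to about 2 mm. A picture is of the moment at which its call begins: read the wrist's pose just before it. get_calibration takes no time and is no camera call; for the wrist camera it gives the pose at the moment of the call.
- env.sign_off(): hands the job in; it is judged then, once.
The state is a dict: "time_s": time; "qpos": joint angles; "joint_velocities": joint speeds; "effort": joint torques, N m; "tool_pos": TCP position; "tool_rot": TCP orientation; "force": force on the tool from outside, world axes, zero at the start; "wrist_torque": the same for the moment, N m; "grip_width": finger opening in m; "grasp_force": force on a finger pad.
Only numpy, scipy, OpenCV 4.12 (cv2) and the standard library are available. Lean on these libraries where they do the work, as an engineer would, in place of code of your own. Each camera call takes 0.05 s, during which the arm holds its last target. There are 200 camera calls.

## Task

The lathe has tripped; get it running again by pressing its controls in this order. First push down the raised end of the rocker on the dust extractor's small loose switch box until it is fully over, then press the slim round breaker plunger on the lathe's control box fully home so that it stays in, and last press the square start key all the way down and let it spring back. Only press: leave the mushroom-headed stop button alone, do not lift or shove the switch box, and leave the other things on the bench where they are.

Things in the scene. Friction and masses are not known exactly. Their poses are not given: they have to be found in the camera images.
- extractor_box: Dust extractor's switch box: loose grey plastic box 68 (x) x 140 (y) x 50 mm high, 0.5 to 1 kg, standing on the bench, with one off-white rocker in the middle of its top. Origin: centre of its underside; z up. A 50 x 90 mm bezel plate lies on its top, its upper face 54 mm above the bench.
- rocker (a joint): Angle of the rocker, rad: 0 = off, 0.36 = fully over (on). It turns about the box's x axis; starts between 0 and 0.06. Plain friction of about 0.03 N m: it stays where it is left. The rocker is a shallow V, 34 mm wide (box x), each half 36 mm long (box y). At 0 the -y half lies level and the +y half slopes up outwards at 0.36 rad; at 0.36 the +y half lies level and the -y half is up. To switch on, push the +y (raised) half straight down.
- rocker_pivot (a point): The bottom of the rocker's V, on its hinge line and on its upper face: 64 mm above the underside of the box, on the box's centre.
- rocker_on_end (a point): Point on the upper face of the rocker's raised (on) half, 26 mm from the hinge line along that half, mid-width; a thin moulded bar lies just beyond it. It stands about 9 mm above rocker_pivot when off and level with it when fully over.
- control_box: Lathe's control box, bolted to the bench: blue, 115 (x) x 250 (y) x 70 mm high with a dark steel lid. Origin: centre of its underside; z up. The breaker, the start key and the stop button stand on the lid on its centre line at y = -75, 0 and +75 mm, in any order.
- breaker (a joint): Travel of the breaker plunger, m: 0 = popped out, 0.010 = fully home; starts between 0 and 0.002. Friction of about 3 N, no spring: it stays where it is pushed.
- breaker_top (a point): Centre of the top face of the breaker plunger: slim off-white cylinder, 18 mm across, in a low round steel collar 32 mm across. Top 22 mm above the lid when out, 12 mm when home; the collar is 7 mm high. Moves with the plunger.
- start (a joint): Travel of the start key, m: 0 = out, 0.006 = fully down. Spring: starts to move at about 1.5 N, fully down at 5 N; springs back.
- start_top (a point): Centre of the top face of the start key: off-white, square, 30 x 30 mm, in a square steel bezel 42 x 42 x 7 mm. Top 18 mm above the lid when out, 12 mm when down. Moves with the key.
- stop (a joint): Travel of the stop button, m: 0 = out, 0.006 = down. Not to be pressed.
- stop_top (a point): Centre of the top of the stop button: off-white mushroom head 42 mm across on a stem, in a round steel collar. Top 31 mm above the lid.
- wax_jar: Bystander: amber glass jar of wax, 56 mm across, 60 mm tall, just beyond the control box (its +x side). Origin: centre of underside.
- finial: Bystander: turned wooden finial standing upright, 42 mm across, 64 mm tall, just beyond the switch box. Origin: centre of underside.
- sanding_block: Bystander: cork block 40 x 75 x 30 mm high, on the robot's side of the control box. Origin: centre of underside.
- chisel: Bystander: turning chisel lying flat, 230 mm long, 26 mm high, farther out than the boxes. Origin: under its ferrule, near mid-length; x along the blade.
Mind the look-alikes: they are no part of the job. There is more than one size of the extractor_box; the job needs the smallest.

How it is judged (in metres and radians):
On the way, in this order (a step that is already met when the one before it is completed fails the run):
1. the extractor's rocker is fully over (value of joint rocker above 0.3 rad), for 0.1 s.
2. the breaker plunger is home, the rocker still over (value of joint breaker above 0.008 m and value of joint rocker above 0.3 rad), for 0.1 s.
3. the start key is pressed down, breaker in and rocker over (all of step 2 and value of joint start above 0.0045 m), for 0.05 s.
At the end, for the whole second after the job is handed in: Rocker over (above 0.30 of 0.36 rad), breaker plunger in (above 8 of 10 mm), start key and stop button out (below 1 mm), the switch box upright, at rest and within 40 mm of its start, every bystander within 30 mm of its start (all of step 2 and value of joint each of start, stop below 0.001 m and distance of extractor_box from where it was at the start of the episode below 0.04 m and angle between extractor_box's own z axis and vertical below 0.1 rad and linear speed of extractor_box below 0.02 m/s and distance of each of wax_jar, finial, sanding_block, chisel from where it was at the start of the episode below 0.03 m); the robot touches nothing.
It fails at once if the breaker was pressed before the rocker was over (value of joint breaker above 0.005 m and value of joint rocker below 0.25 rad).
It fails at once if the start key was pressed before the rocker was over and the breaker in (value of joint start above 0.003 m and (value of joint rocker below 0.25 rad or value of joint breaker below 0.0075 m)).
It fails at once if the stop button was pressed (value of joint stop above 0.003 m).
It fails at once if the switch box was lifted, tipped or shoved (height (world z) of extractor_box above 0.015 m or distance of extractor_box from where it was at the start of the episode above 0.04 m or angle between extractor_box's own z axis and vertical above 0.3 rad).
It fails at once if a thing standing by was disturbed or lifted (distance of any of wax_jar, finial, sanding_block, chisel from where it was at the start of the episode above 0.03 m).
It also fails if it takes over 58 s, if anything falls off the work surface, if the arm or the gripper's body presses on something with over 40 N, if the wrist force passes 120 N, or if a joint passes its speed limit or range.

## Working session

There is one attempt and no reset: what is moved stays moved. The work goes in short steps, Python scripts to look and compute and a tool call to move; the robot and the scene stay as the last step left them, time stands still between calls to the robot, and variables do not carry over. Pictures are saved under pics/ and viewed, at most 10 in all, crops included, and the job is handed in when it is done.

Besides the shell and the picture viewer there is one more tool, called as name(argument=value, ...), one argument or row to a line, values as JSON. drive_tool: Moves the arm, as the interface text tells. Its arguments: {"type":"object","properties":{"moves":{"type":"array"},"newtons":{"type":"number"}},"required":["moves"]}

```bash
mkdir -p pics; cat > h.py <<'E'
import numpy as np, cv2
from cell import env
def cloud(name):
    K=env.get_calibration(name); im,d=env.read_camera(name)
    v,u=np.mgrid[:400,:640]
    P=np.stack([(u-K['cx'])*d/K['fx'],(v-K['cy'])*d/K['fy'],d,np.ones_like(d)],-1)@K['T'].T
    P=P[...,:3]; P[d==0]=np.nan
    return im,P,K
E
python3 - <<'E'
from h import *
ims=[]
for n in ["scene","side"]:
    im,P,K=cloud(n); np.save(n+'P.npy',P); cv2.imwrite(n+'.png',im); ims.append(im)
    print(n,K['T'].round(3).tolist())
    cv2.imwrite(f'pics/{n}1.png',cv2.resize(im,(800,500)))
print(env.get_obs())
E
```

```text
scene [[-0.201, 0.618, -0.76, 1.358], [0.98, 0.14, -0.144, 0.076], [0.017, -0.773, -0.634, 0.741], [0.0, 0.0, 0.0, 1.0]]
side [[-0.805, -0.466, 0.367, 0.243], [-0.593, 0.627, -0.504, 0.355], [0.005, -0.623, -0.782, 0.786], [0.0, 0.0, 0.0, 1.0]]
{'time_s': 0.1, 'qpos': array([77.81255341, 18.43257949, -4.01349381, 83.16762585,  1.29552819,
       78.53796627, -3.26127803]), 'joint_velocities': array([-0.04462443, -0.05707074, -0.04226349, -0.20157485,  0.06133598,
       -0.0750623 ,  0.07611254]), 'effort': array([ 4.18562047e-05, -4.92570806e+01, -4.05664556e-01, -3.13398921e+01,
       -6.42509549e-02,  3.94504680e-02,  9.75168678e-05]), 'tool_pos': array([ 0.14599845, -0.6329427 ,  0.24359837]), 'tool_rot': array([-1.79907075e+02,  6.47662729e-03,  1.29939336e+01]), 'force': array([ 0.15591451, -0.41605295,  0.0793866 ]), 'wrist_torque': array([0.0143413 , 0.01349568, 0.00720903]), 'grasp_force': 0.0, 'grip_width': 0.08700959234234382}
```

View pics/scene1.png

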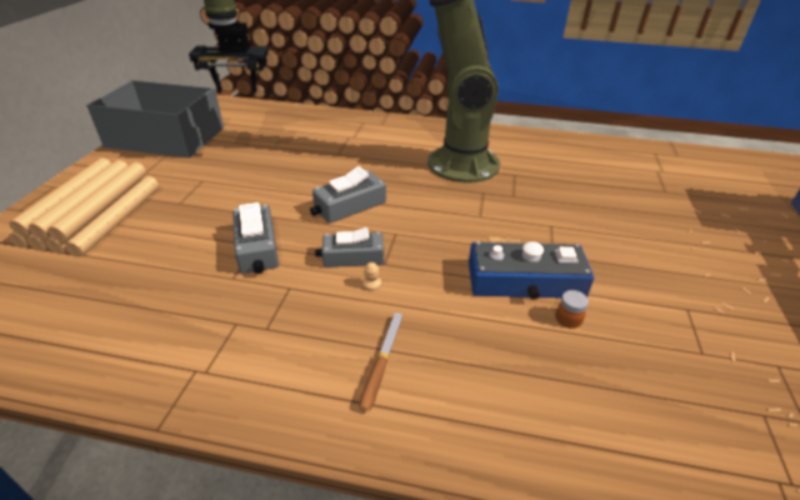

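View pics/side1.png

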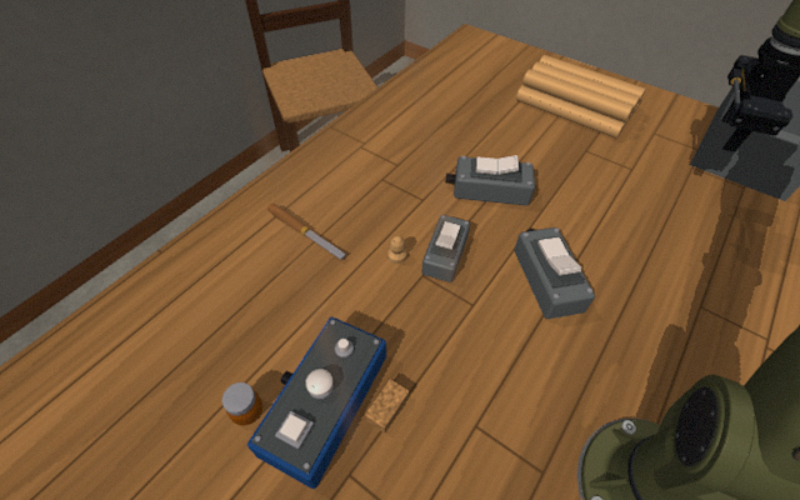

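The side view (800x500) shows three grey switch boxes at (446,247), (494,180) and (554,270). The one at (446,247) looks smallest and has the finial beside it. On the control box, the breaker is at (343,345), the mushroom stop at (319,381) and the start key at (293,428). I'll measure them and confirm the choice in a crop.

```bash
python3 - <<'E'
from h import *
for n in ['side','scene']:
    P=np.load(n+'P.npy'); im=cv2.imread(n+'.png')
    print(n,'bench z',np.nanmedian(P[...,2][(abs(P[...,0]-.6)<.3)&(abs(P[...,1])<.4)]))
    z=P[...,2]; R=(P[...,0]>.25)&(P[...,0]<1)&(abs(P[...,1])<.65)
    m=(R&(z>.043)&(z<.13)).astype(np.uint8)
    k,l,s,c=cv2.connectedComponentsWithStats(m)
    for i in range(1,k):
        if s[i,4]<120: continue
        q=P[l==i]; top=np.nanpercentile(q[:,2],[50,98])
        t=q[(q[:,2]>.046)]
        r=cv2.minAreaRect(t[:,:2].astype(np.float32)*1000)
        print(i,c[i].round(),s[i,4],top.round(3),[np.round(x,1) for x in r])
    # off-white parts
    hsv=cv2.cvtColor(im,cv2.COLOR_BGR2HSV)
    w=(R&(z>.055)&(z<.14)&(hsv[...,1]<45)&(hsv[...,2]>165)).astype(np.uint8)
    k,l,s,c=cv2.connectedComponentsWithStats(w)
    for i in range(1,k):
        if s[i,4]>15:
            q=P[l==i]; print(' white',c[i].round(),s[i,4],np.nanmean(q,0).round(4),np.nanmin(q,0).round(3),np.nanmax(q,0).round(3))
im=cv2.imread('side.png')
cv2.imwrite('pics/crop.png',cv2.resize(im[110:270,310:490],None,fx=3.7,fy=3.7,interpolation=cv2.INTER_CUBIC)[:600])
E
```

```text
side bench z 0.0017389866318975322
1 [396. 139.] 1610 [0.067 0.099] [array([ 527.2, -439.8]), array([180.2,  89.4]), np.float64(28.2)]
2 [357. 194.] 1094 [0.053 0.076] [array([ 511.3, -206. ]), array([ 67.6, 140. ]), np.float64(16.5)]
3 [441. 211.] 2032 [0.068 0.099] [array([ 304.4, -274.2]), array([ 88. , 180.2]), np.float64(47.1)]
5 [254. 319.] 7199 [0.071 0.101] [array([502.6, 192.3]), array([116.3, 249.1]), np.float64(10.3)]
8 [191. 318.] 539 [0.061 0.064] [array([603.3, 281.2]), array([48.1, 48.5]), np.float64(88.2)]
 white [398. 131.] 358 [ 0.5264 -0.438   0.0875] [ 0.48  -0.476  0.077] [ 0.575 -0.4    0.103]
 white [358. 188.] 249 [ 0.511  -0.2051  0.0688] [ 0.487 -0.241  0.063] [ 0.536 -0.168  0.08 ]
 white [447. 204.] 504 [ 0.3047 -0.2731  0.0883] [ 0.257 -0.321  0.079] [ 0.351 -0.229  0.103]
 white [274. 275.] 54 [0.5167 0.1194 0.0919] [0.509 0.111 0.076] [0.531 0.126 0.097]
 white [254. 306.] 308 [0.5014 0.1954 0.0995] [0.483 0.177 0.069] [0.523 0.212 0.105]
 white [234. 342.] 260 [0.4894 0.2671 0.0887] [0.473 0.251 0.077] [0.51  0.282 0.093]
scene bench z -0.0018872172190
[... 426 characters left out ...]
57 0.06 ] [array([606.5, 284.5]), array([49.1, 49.9]), np.float64(34.0)]
 white [279. 144.] 283 [ 0.3082 -0.2688  0.0831] [ 0.258 -0.316  0.072] [ 0.354 -0.225  0.098]
 white [201. 176.] 426 [ 0.5283 -0.4382  0.0825] [ 0.446 -0.503  0.06 ] [ 0.579 -0.399  0.1  ]
 white [282. 189.] 213 [ 0.5147 -0.2023  0.0643] [ 0.49  -0.24   0.055] [ 0.538 -0.165  0.075]
 white [427. 200.] 161 [0.5085 0.1966 0.0922] [0.451 0.176 0.066] [0.526 0.221 0.1  ]
 white [398. 201.] 72 [0.5164 0.1239 0.08  ] [0.475 0.112 0.065] [0.531 0.135 0.091]
 white [454. 203.] 149 [0.4911 0.2701 0.0807] [0.446 0.253 0.066] [0.51  0.291 0.088]
 white [460. 239.] 178 [0.6046 0.2847 0.0577] [0.582 0.262 0.055] [0.627 0.307 0.06 ]
```

View pics/crop.png

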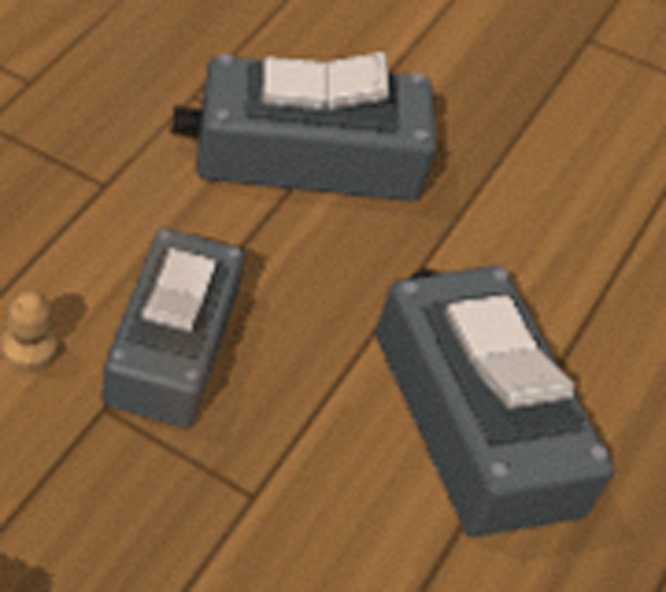

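The smallest box, at side pixels (357,194) of 640x400, measures 68 x 140 mm, which matches the spec. The other two are about 88 x 180 mm, so they're decoys. In the crop its rocker is at about (180,290). Next I'll find the raised end from the heights and work out the offsets.

```bash
python3 - <<'E'
from h import *
c=np.array([.513,-.204]); a=np.radians(16.8); ey=np.array([-np.sin(a),np.cos(a)]); ex=np.array([np.cos(a),np.sin(a)])
for n,dc,dz in [('side',[-.0018,-.002],-.0017),('scene',[.0018,.002],.0019)]:
    P=np.load(n+'P.npy').reshape(-1,3); d=P[:,:2]-c-dc; s=d@ey; x=d@ex
    k=(abs(x)<.012)
    print(n,[(int(b*1000),round(float(np.nanmedian(P[k&(abs(s-b)<.004),2]))+dz if False else float(np.nanmedian(P[k&(abs(s-b)<.004),2])+dz),4)) for b in np.arange(-.04,.041,.008)])
o=env.get_obs(); y=np.radians(o['tool_rot'][2]); X=np.array([np.cos(y),np.sin(y)]); Y=np.array([np.sin(y),-np.cos(y)])
p=o['tool_pos'][:2]
cb=np.array([.505,.194]); b=np.radians(10.6); cy=np.array([-np.sin(b),np.cos(b)])
for nm,t in [('rock+',c+.026*ey),('rock-',c-.026*ey),('breaker',cb-.075*cy),('stop',cb),('start',cb+.075*cy)]:
    print(nm,t.round(4),'tool mm',((t-p)@X*1000).round(1),((t-p)@Y*1000).round(1))
E
```

```text
side [(-40, 0.0631), (-32, 0.0638), (-24, 0.0638), (-16, 0.0638), (-8, 0.0637), (0, 0.0643), (8, 0.0672), (16, 0.0698), (24, 0.0711), (32, 0.0688), (40, 0.0531)]
scene [(-40, 0.0539), (-32, 0.064), (-24, 0.0631), (-16, 0.0633), (-8, 0.0627), (0, 0.0634), (8, 0.0647), (16, 0.0682), (24, 0.071), (32, 0.0727), (40, 0.0533)]
rock+ [ 0.5055 -0.1791] tool mm 452.3 -361.4
rock- [ 0.5205 -0.2289] tool mm 455.8 -309.5
breaker [0.5188 0.1203] tool mm 532.6 -650.1
stop [0.505 0.194] tool mm 535.7 -725.0
start [0.4912 0.2677] tool mm 538.9 -800.0
```

The raised end is +y, toward the control box: heights rise from 64 to about 73 mm, as the description says. I'll move over it with the jaws shut.

drive_tool(
  moves=[
    [[30,-24,0],[0,0,0],1],
    [[30,-24,0],[0,0,0],1],
    [[30,-24,0],[0,0,0],1],
    [[30,-24,0],[0,0,0],1],
    [[30,-24,0],[0,0,0],1],
    [[30,-24,0],[0,0,0],1],
    [[30,-24,0],[0,0,0],1],
    [[30,-24,0],[0,0,0],1],
    [[30,-24,0],[0,0,0],1],
    [[30,-24,0],[0,0,0],1],
    [[30,-24,0],[0,0,0],1],
    [[30,-24,0],[0,0,0],1],
  ],
  newtons=20,
)

```text
time_s: 1.1
tool_pos: [0.4327, -0.27, 0.2444]
tool_rot: [180.0, 0.0, 13.0]
force: [2.0, -0.6, -0.6]
grip_width: 0.0148
grasp_force: 0.0
```

drive_tool(
  moves=[
    [[30,-24,0],[0,0,0],1],
    [[30,-24,0],[0,0,0],1],
    [[32,-25,0],[0,0,0],1],
    [[0,0,25],[0,0,0.05],1],
    [[0,0,25],[0,0,0],1],
    [[0,0,25],[0,0,0],1],
    [[0,0,25],[0,0,0],1],
    [[0,0,0],[0,0,0],1],
    [[0,0,0],[0,0,0],1],
    [[0,0,0],[0,0,0],1],
  ],
)

```text
time_s: 1.93
tool_pos: [0.5061, -0.1802, 0.1458]
tool_rot: [180.0, -0.1, 10.1]
force: [0.4, 0.1, -0.2]
grip_width: 0.0009
grasp_force: 0.0
```

```bash
python3 - <<'E'
from h import *
o=env.get_obs(); print({k:np.round(o[k],4) for k in ['time_s','tool_pos','tool_rot','force','grip_width']})
y=np.radians(o['tool_rot'][2]); X=np.array([np.cos(y),np.sin(y)]); Y=np.array([np.sin(y),-np.cos(y)])
t=np.array([.5055,-.1791]); print(((t-o['tool_pos'][:2])@np.c_[X,Y]*1000).round(1))
a,_=env.read_camera('side'); b,_=env.read_camera('wrist')
cv2.imwrite('pics/s2.png',np.vstack([cv2.resize(a[110:260,280:480],(533,400))[:300],cv2.resize(b,(533,300))]))
E
```

```text
{'time_s': np.float64(1.9333), 'tool_pos': array([ 0.5061, -0.1802,  0.1458]), 'tool_rot': array([ 1.799591e+02, -6.990000e-02,  1.012520e+01]), 'force': array([ 0.4176,  0.127 , -0.1522]), 'grip_width': np.float64(0.0009)}
[-0.4 -1.2]
```

View pics/s2.png

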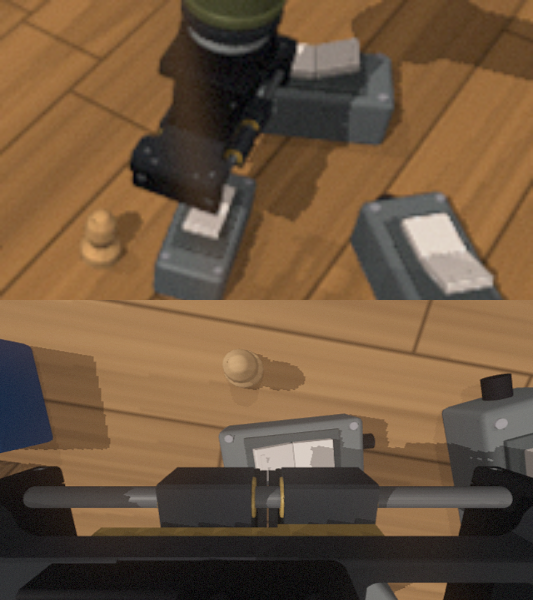

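The shut fingers are about 1 mm from the point over the raised half. In the wrist view (lower panel) they sit in front of the rocker at about (295,455), with the finial at (242,368) clear. Pressing down now.

drive_tool(
  moves=[
    [[0,0,20],[0,0,0],1],
    [[0,0,20],[0,0,0],1],
    [[0,0,5],[0,0,0],1],
    [[0,0,3],[0,0,0],1],
    [[0,0,3],[0,0,0],1],
    [[0,0,3],[0,0,0],1],
    [[0,0,2],[0,0,0],1],
    [[0,0,0],[0,0,0],1],
    [[0,0,0],[0,0,0],1],
  ],
)

```text
time_s: 2.78
tool_pos: [0.5059, -0.1801, 0.089]
tool_rot: [180.0, -0.1, 10.1]
force: [-0.6, 0.0, 0.6]
grip_width: 0.0008
grasp_force: 0.4
```

drive_tool(
  moves=[
    [[0,0,1],[0,0,0],1],
    [[0,0,1],[0,0,0],1],
    [[0,0,1],[0,0,0],1],
    [[0,0,0],[0,0,0],1],
    [[0,0,0],[0,0,0],1],
  ],
)

```text
time_s: 3.2
tool_pos: [0.5059, -0.18, 0.0863]
tool_rot: [180.0, -0.0, 10.1]
force: [-1.2, 0.7, 5.3]
grip_width: 0.0008
grasp_force: 2.8
```

drive_tool(
  moves=[
    [[0,0,1],[0,0,0],1],
    [[0,0,1],[0,0,0],1],
    [[0,0,0],[0,0,0],1],
    [[0,0,0],[0,0,0],1],
  ],
)

```text
time_s: 3.53
tool_pos: [0.506, -0.18, 0.0861]
tool_rot: [179.9, -0.0, 10.1]
force: [-4.4, 2.8, 16.7]
grip_width: 0.0002
grasp_force: 8.6
```

It hit a hard stop with the tip at z = 64 mm, which is the fully-over height. Lifting and moving toward the breaker, then I'll check the rocker.

drive_tool(
  moves=[
    [[0,0,-15],[0,0,0],1],
    [[0,0,-25],[0,0,0],1],
    [[0,0,-40],[0,0,0],1],
    [[7,-31,0],[0,0,0],1],
    [[7,-31,0],[0,0,0],1],
    [[7,-31,0],[0,0,0],1],
    [[7,-31,0],[0,0,0],1],
    [[7,-31,0],[0,0,0],1],
    [[7,-31,0],[0,0,0],1],
    [[7,-31,0],[0,0,0],1],
    [[7,-31,0],[0,0,0],1],
    [[9,-45,0],[0,0,0],1],
  ],
)

```text
time_s: 4.53
tool_pos: [0.5178, 0.1145, 0.1631]
tool_rot: [179.9, 0.0, 9.9]
force: [-0.1, -0.5, 0.0]
grip_width: 0.0006
grasp_force: 0.0
```

drive_tool(
  moves=[
    [[0,0,0],[0,0,0],1],
    [[0,0,0],[0,0,0],1],
    [[0,0,0],[0,0,0],1],
  ],
)

```text
time_s: 4.78
tool_pos: [0.5175, 0.1152, 0.1631]
tool_rot: [180.0, 0.1, 10.2]
force: [-0.1, -1.2, -0.4]
grip_width: 0.0007
grasp_force: 0.0
```

```bash
python3 - <<'E'
from h import *
o=env.get_obs(); print({k:np.round(o[k],4) for k in ['time_s','tool_pos','tool_rot','force','grip_width']})
y=np.radians(o['tool_rot'][2]); X=np.array([np.cos(y),np.sin(y)]); Y=np.array([np.sin(y),-np.cos(y)])
t=np.array([.5188,.1203]); print(((t-o['tool_pos'][:2])@np.c_[X,Y]*1000).round(1))
a,P,K=cloud('side'); P=P.reshape(-1,3)
c=np.array([.5112,-.206]); r=np.radians(16.8); d=P[:,:2]-c; s=d@[-np.sin(r),np.cos(r)]; x=d@[np.cos(r),np.sin(r)]
k=abs(x)<.012
print([(int(b*1000),round(float(np.nanmedian(P[k&(abs(s-b)<.004),2])-.0017),4)) for b in np.arange(-.04,.041,.008)])
cv2.imwrite('pics/s3.png',cv2.resize(a[170:400,180:400],None,fx=2.6,fy=2.6))
E
```

```text
{'time_s': np.float64(4.7833), 'tool_pos': array([0.5175, 0.1152, 0.1631]), 'tool_rot': array([1.799578e+02, 5.660000e-02, 1.016490e+01]), 'force': array([-0.1163, -1.1882, -0.3994]), 'grip_width': np.float64(0.0007)}
[ 2.2 -4.7]
[(-40, nan), (-32, 0.0745), (-24, 0.0727), (-16, 0.0694), (-8, 0.0661), (0, 0.0638), (8, 0.063), (16, 0.064), (24, 0.0636), (32, 0.0615), (40, 0.0531)]
  return np.nanmean(a, axis, out=out, keepdims=keepdims)
```

View pics/s3.png

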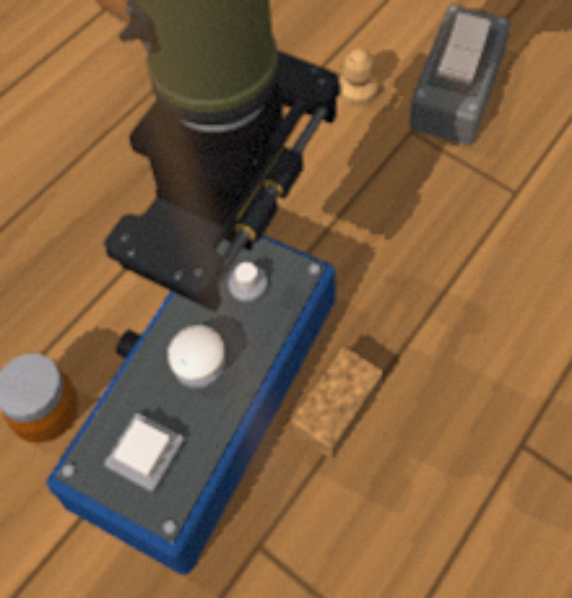

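The rocker is over: its +y half is level at about 63.5 mm and the -y half is up. The breaker is at (246,278) in the crop, and the finger is beside it and needs a 5 mm correction. Correcting, then pressing the breaker.

drive_tool(
  moves=[
    [[2,-5,15],[0,0,0],1],
    [[0,0,15],[0,0,0],1],
    [[0,0,10],[0,0,0],1],
    [[0,0,5],[0,0,0],1],
    [[0,0,3],[0,0,0],1],
    [[0,0,3],[0,0,0],1],
    [[0,0,3],[0,0,0],1],
    [[0,0,3],[0,0,0],1],
    [[0,0,2],[0,0,0],1],
    [[0,0,0],[0,0,0],1],
    [[0,0,0],[0,0,0],1],
  ],
)

```text
time_s: 5.75
tool_pos: [0.519, 0.1214, 0.1045]
tool_rot: [-180.0, -0.0, 10.1]
force: [-1.0, 0.6, 0.8]
grip_width: 0.0004
grasp_force: 0.0
```

drive_tool(
  moves=[
    [[0,0,1],[0,0,0],1],
    [[0,0,1],[0,0,0],1],
    [[0,0,1],[0,0,0],1],
    [[0,0,0],[0,0,0],1],
    [[0,0,0],[0,0,0],1],
  ],
)

```text
time_s: 6.17
tool_pos: [0.5191, 0.1215, 0.1041]
tool_rot: [179.9, -0.0, 10.2]
force: [-6.7, -1.3, 18.2]
grip_width: 0.0005
grasp_force: 8.9
```

The plunger stopped at 82 mm, the home height. Moving up over the stop button to the start key, then a look.

drive_tool(
  moves=[
    [[0,0,-15],[0,0,0],1],
    [[0,0,-25],[0,0,0],1],
    [[0,0,-25],[0,0,0],1],
    [[0,-30,0],[0,0,0],1],
    [[0,-30,0],[0,0,0],1],
    [[0,-30,0],[0,0,0],1],
    [[0,-30,0],[0,0,0],1],
    [[-1,-29,0],[0,0,0],1],
    [[0,0,0],[0,0,0],1],
    [[0,0,0],[0,0,0],1],
    [[0,0,0],[0,0,0],1],
  ],
)

```text
time_s: 7.08
tool_pos: [0.4916, 0.2672, 0.1662]
tool_rot: [180.0, 0.0, 10.2]
force: [0.5, -0.7, -0.8]
grip_width: 0.0004
grasp_force: 0.0
```

```bash
python3 - <<'E'
from h import *
o=env.get_obs(); print({k:np.round(o[k],4) for k in ['time_s','tool_pos','tool_rot','force']})
y=np.radians(o['tool_rot'][2]); X=np.array([np.cos(y),np.sin(y)]); Y=np.array([np.sin(y),-np.cos(y)])
t=np.array([.4912,.2677]); print(((t-o['tool_pos'][:2])@np.c_[X,Y]*1000).round(1))
for n,dz in [('side',-.0017),('scene',.0019)]:
    a,P,K=cloud(n); q=P.reshape(-1,3); k=np.hypot(q[:,0]-.518,q[:,1]-.120)<.009
    print(n,k.sum(),np.nanpercentile(q[k,2]+dz,[20,50,80,95]).round(4) if k.any() else '')
    if n=='side': cv2.imwrite('pics/s4.png',cv2.resize(a[170:400,150:400],None,fx=2.5,fy=2.5))
E
```

```text
{'time_s': np.float64(7.0833), 'tool_pos': array([0.4916, 0.2672, 0.1662]), 'tool_rot': array([1.799749e+02, 2.010000e-02, 1.015030e+01]), 'force': array([ 0.4929, -0.7163, -0.7725])}
[-0.3 -0.6]
side 54 [0.0794 0.0809 0.0822 0.084 ]
scene 27 [0.0764 0.0803 0.0813 0.082 ]
```

View pics/s4.png

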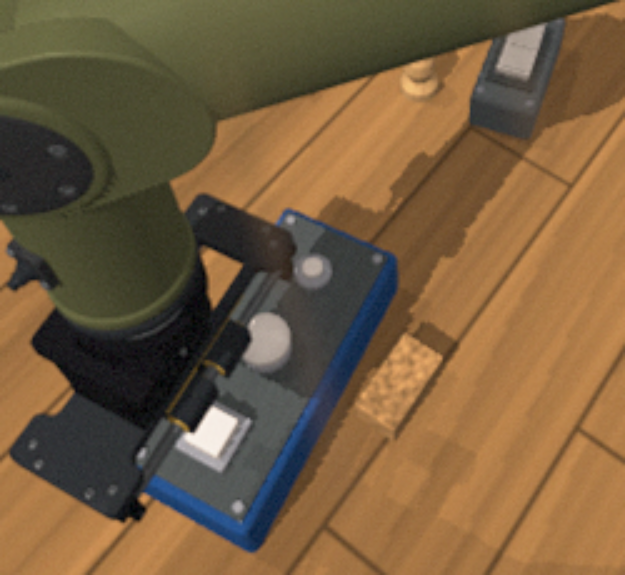

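The breaker top, at (314,268), now reads about 82 mm, so it's home. The gripper is centred over the start key at (213,432). Pressing and releasing it.

drive_tool(
  moves=[
    [[0,0,20],[0,0,0],1],
    [[0,0,20],[0,0,0],1],
    [[0,0,8],[0,0,0],1],
    [[0,0,4],[0,0,0],1],
    [[0,0,4],[0,0,0],1],
    [[0,0,3],[0,0,0],1],
    [[0,0,3],[0,0,0],1],
    [[0,0,1],[0,0,0],1],
    [[0,0,0],[0,0,0],1],
    [[0,0,0],[0,0,0],1],
  ],
)

```text
time_s: 8.02
tool_pos: [0.4922, 0.2671, 0.1045]
tool_rot: [179.9, -0.1, 10.1]
force: [-1.7, -3.1, 4.5]
grip_width: 0.001
grasp_force: 2.5
```

drive_tool(
  moves=[
    [[0,0,1],[0,0,0],1],
    [[0,0,1],[0,0,0],1],
    [[0,0,0],[0,0,0],1],
    [[0,0,0],[0,0,0],1],
  ],
)

```text
time_s: 8.35
tool_pos: [0.4923, 0.2672, 0.1042]
tool_rot: [179.9, -0.1, 10.1]
force: [-5.6, -5.2, 17.6]
grip_width: 0.0006
grasp_force: 8.7
```

drive_tool(
  moves=[
    [[0,0,-10],[0,0,0],1],
    [[0,0,-25],[0,0,0],1],
    [[0,0,-35],[0,0,0],1],
    [[0,0,-35],[0,0,0],1],
    [[0,0,-30],[0,0,0],1],
    [[0,-35,0],[0,0,0],1],
    [[0,-35,0],[0,0,0],1],
    [[0,-30,0],[0,0,0],1],
    [[0,0,0],[0,0,0],1],
    [[0,0,0],[0,0,0],1],
  ],
)

```text
time_s: 9.18
tool_pos: [0.4725, 0.3687, 0.2367]
tool_rot: [-179.9, 0.0, 10.4]
force: [-0.3, 0.4, -0.0]
grip_width: 0.0001
grasp_force: 0.0
```

```bash
python3 - <<'E'
from h import *
o=env.get_obs(); print({k:np.round(o[k],4) for k in ['time_s','tool_pos','force']})
for n,dz,dc in [('side',-.0017,-.002),('scene',.0019,.002)]:
    a,P,K=cloud(n); q=P.reshape(-1,3)
    for nm,x,y,r in [('breaker',.5188,.1203,.007),('stop',.505,.194,.006),('start',.4912,.2677,.01),('rock+',.5055,-.1791,.006),('rock-',.5205,-.2289,.006)]:
        k=np.hypot(q[:,0]-x-dc,q[:,1]-y-dc)<r
        print(n,nm,k.sum(),np.nanmedian(q[k,2]+dz).round(4) if k.any() else '')
    if n=='scene': cv2.imwrite('pics/s5.png',cv2.resize(a,(800,500)))
E
```

```text
{'time_s': np.float64(9.1833), 'tool_pos': array([0.4725, 0.3687, 0.2367]), 'force': array([-0.3423,  0.388 , -0.0476])}
side breaker 33 0.0815
side stop 28 0.1004
side start 109 0.0877
side rock+ 11 0.0654
side rock- 0 
scene breaker 21 0.0807
scene stop 10 0.1
scene start 57 0.0888
scene rock+ 9 0.0642
scene rock- 14 0.0731
```

View pics/s5.png

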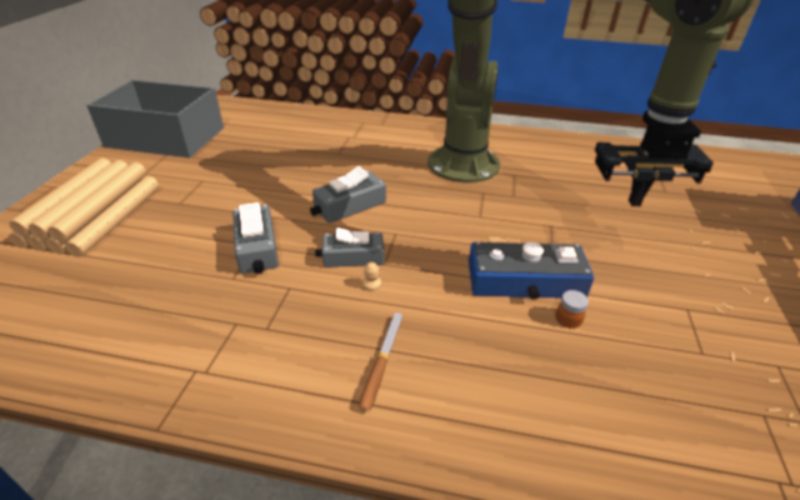

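The rocker is over (352,237), the breaker is in (497,255), the start key is back out at 88 mm (567,254), and the stop button is still up. The bystanders in view are where they were, and the arm is clear. Handing in.

```bash
python3 -c "
from cell import env
print(env.sign_off())"
```

```text
the job is handed in; nothing more can be done
None
```

I pressed the extractor rocker over, the breaker home, then the start key down and released, without pressing the stop button; camera heights before hand-in agreed, and the job is handed in (no verdict was returned).

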